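# Lock the bread slicer's blade and hold its guard half open

## Task

I am about to brush the crumbs out of the small bread slicer, so make it safe first: take the blade-lock pin out of its wooden rest and push it fully home, upright, into the lock hole on top of the slicer's motor housing, and only then move the guard. Next raise the clear guard (the black front bar is its handle) to half-way, 45 degrees open (give or take 5), and finish while still holding it there, because it is sprung and drops shut when let go. Leave the jam jar and the little price stand where they are.

Things in the scene. Friction and masses are not known exactly. Their poses are not given: they have to be found in the camera images.
- pin_head (a point): Centre of the grip of the blade-lock pin (loose, 60 g), which stands upright in its wooden rest at the start. The grip is a ribbed black cylinder 16 mm across, 34 mm tall; this point is half-way up it, 66 mm above the table at the start, 22 mm above the collar's underside and 54 mm above the tip. z runs along the pin from tip to grip.
- pin_collar (a point): Centre of the underside of the pin's steel collar (24 mm across, 5 mm thick), below the grip. Under it is the shank, 8 mm across, 32 mm long, with a chamfered tip. The collar rests on the rest's top at the start, and on the ring of the lock hole when the pin is fully home.
- pin_rest: Wooden block, 54 x 48 mm with a 60 x 54 mm foot, 44 mm tall, fixed to the table; origin at the centre of its underside. A hole 10 mm wide and 36 mm deep in the middle of its top carries the pin at the start.
- slicer: The bread slicer, fixed to the table: white base 200 x 200 mm, 53 mm tall, with a steel bed and a half-sunk round blade; at its right (-y) a white motor housing 54 mm wide, 118 mm tall. Origin at the centre of its underside; x points from its front (facing the robot) to its back, y to its left, z up.
- lock_hole (a point): Centre of the mouth of the lock hole: top of a steel ring (29 mm across, 16 mm inside, 4 mm high) on the motor housing, 122 mm above the table, at (-25, -68) mm in the slicer's frame. Under the ring the hole is chamfered, 10 mm wide, straight down. The pin is home when its collar rests on the ring (shank 32 mm in).
- guard (a joint): Opening angle of the guard in rad: 0 shut, growing as its front rises, 0.785 = 45 degrees, stop at 1.35. The guard weighs 350 g and a spring helps it shut at every angle: it takes about 2 to 6 N upward at the bar to raise or hold it.
- guard_bar (a point): Middle of the guard's pull bar: round, black, 14 mm thick, 104 mm long, along the slicer's y axis, 118 mm above the table when shut, free 34 mm in front of the hood (118 mm wide, top 123 mm above the table); nothing under it down to the table. Two thin arms 90 mm apart carry it. It may turn between the fingers as the guard swings.
- guard_hinge (a point): Middle of the guard's hinge line at the back of the slicer, 80 mm above the table; the hinge runs along the slicer's y axis. When shut the bar lies 216 mm in front of it (-x of the slicer) and 38 mm above it.
- jam_jar: Bystander: jam jar, 62 mm across, 99 mm tall; origin at the centre of its underside.
- price_block: Bystander: small black price board in a wooden foot, 22 x 62 x 58 mm, between the plates in front of the slicer; origin at the centre of its underside.

How it is judged:
By the outcome, as a careful person would: the job done as asked, in the order asked, and still so for the second after the job is handed in, while the arm keeps its last pose, push and grip.
It also fails if it takes over 54 s, if anything falls off the work surface, if the arm or the gripper's body presses on something with over 40 N, if the wrist force passes 120 N, or if a joint passes its speed limit or range.

## Robot

A 7-joint arm with a two-finger parallel gripper is mounted at the origin on a cart in front of the work surface, level with it; the furniture and walls round the work are solid. World frame = base frame: x ahead of the robot, y to its left, z up, the work surface at z = 0. Lengths are in m, angles in rad, forces in N, time in s.
With the tool pointing down it reaches from about 0.425 to 0.875 m from the base axis. Payload 4.7 kg.
Tool frame: the origin (TCP) lies midway between the tips of the shut fingers; the grasp point (between the pads) lies 19 mm behind it; x points along the fingers, z is the direction in which the jaws open and shut, and the axes are right-handed (so a half turn about x gives the same grasp; the last joint's range is limited). The gripper opens to 87 mm and grips with 3 to 60 N. Pads are 19 mm wide; open, the fingers measure 117 mm over their backs; the gripper's body (75 mm by 190 mm) begins 51 mm behind the grasp point.
Start: joints at [-1.165, 0.321, -0.07, 1.45, 0.023, 1.371, -0.057], TCP at [0.248, 0.601, 0.223] pointing down, gripper open.
Joint ranges: [-2.86, 2.86], [-0.3, 2.09], [-1.38, 1.24], [0.06, 2.45], [-1.56, 4.7], [0.09, 2.05], [-2.69, 2.69]. Speed limits (rad/s): [2.57, 2.57, 3.14, 3.14, 3.14, 3.14, 3.14].

## Interface

Orientations are given as a rotation vector (axis times angle).
In Python, from bench import ctrl, vision, close_job gives the robot as it stands. The module is installed in compiled form; this text tells all that it offers.
- The arm moves only by the tool servo_tool, never from a script. Its argument "commands" is a list that holds one entry, the list of rows, each a list of 7 numbers: the turn, a rotation vector about the tool's x, y, z in degrees, then the shift along the tool's x, y, z in mm, then the finger opening in mm, from 0 to 87. In form: [[[wx, wy, wz, x, y, z, grip], ...]]. A call has 1 to 5 rows; each row is the pose to reach, as a shift and turn from the pose commanded when the call began, along the tool's axes at that moment; what a row does not reach only later rows make up. A row lasts 1/8 s, in which the tool goes at most 62.5 mm and 10.7 degrees, less where a joint would pass 70% of its speed; a pose out of reach is approached as far as the arm can. A call with a gripper value outside its range is refused whole. The fingers move at their own pace and stop on an object; "newtons" is the grip in N (left out, the last holds). Time passes only in rows, so rows that repeat a pose let the fingers close. It gives the time, the measured TCP pose, the force and the opening at its end, in the units of the state.
- ctrl.get_state(): the state, without advancing time (a new reading comes with each control period).
- vision.get_image(name): name is "scene" or "side" or "wrist"; returns the picture (384x512x3 uint8, red, green, blue); there is no depth.
- vision.camera_info(name): a dict with "fov_y" (degrees; the focal length in pixels is half the picture's height over the tangent of half this angle, whatever the lens; pixels are square), "cx", "cy" (the principal point, pixels), "pose" (4x4, takes a point from camera to world coordinates). Camera axes: x right, y down, z forward; pixel columns grow to the right and rows downward; lengths in m; the calibration is good to about 2 mm. A picture is of the moment at which its call begins: read the wrist's pose just before it. camera_info takes no time and is no camera call; for the wrist camera it gives the pose at the moment of the call.
- close_job(): hands the job in, once; it reports no verdict.
The state is a dict: "time": time; "joint_positions": joint angles; "qd": joint speeds; "joint_torque": joint torques, N m; "position": TCP position; "tool_rot": TCP orientation; "ft_force": force on the tool from outside, world axes, zero at the start; "torque": the same for the moment, N m; "grip_width": opening from 0.0 (shut) to 1.0 (fully open).
Only numpy, scipy, OpenCV 4.12 (cv2) and the standard library are available. Lean on these libraries where they do the work, as an engineer would, in place of code of your own. Each camera call takes 0.05 s, during which the arm holds its last target. There are 200 camera calls.

## Working session

There is one attempt and no reset: what is moved stays moved. The work goes in short steps, Python scripts to look and compute and a tool call to move; the robot and the scene stay as the last step left them, time stands still between calls to the robot, and variables do not carry over. Pictures are saved under pics/ and viewed, about 8 in all and at most 12, crops included, and the job is handed in when it is done.

Besides the shell and the picture viewer there is one more tool, called after "Call:" as name([rows], argument=value, ...), one row to a line, values as JSON. servo_tool: Moves the arm, as the interface text tells. Its arguments: {"type":"object","properties":{"commands":{"type":"array"},"newtons":{"type":"number"}},"required":["commands"]}

```bash
mkdir -p pics
cat > h.py <<'E'
import numpy as np, cv2
from scipy.spatial.transform import Rotation as R
from bench import ctrl, vision, close_job
def snap(n,f):
    im=vision.get_image(n); cv2.imwrite('pics/'+f,im[:,:,::-1]); return im
def K(n):
    c=vision.camera_info(n); return 192/np.tan(np.radians(c['fov_y'])/2),c['cx'],c['cy'],np.array(c['pose'])
def ray(k,u,v):
    f,cx,cy,P=k; d=P[:3,:3]@np.array([(u-cx)/f,(v-cy)/f,1]); return P[:3,3],d/np.linalg.norm(d)
def onz(k,u,v,z):
    o,d=ray(k,u,v); return o+d*(z-o[2])/d[2]
def proj(k,p):
    f,cx,cy,P=k; q=P[:3,:3].T@(np.array(p)-P[:3,3]); return np.array([cx+f*q[0]/q[2],cy+f*q[1]/q[2]])
def tri(ks,uvs):
    A=np.zeros((3,3));b=np.zeros(3)
    for k,(u,v) in zip(ks,uvs):
        o,d=ray(k,u,v);M=np.eye(3)-np.outer(d,d);A+=M;b+=M@o
    p=np.linalg.solve(A,b); return p,[proj(k,p)-np.array(w) for k,w in zip(ks,uvs)]
E
python3 - <<'E'
from h import *
for n in ['scene','side','wrist']:
    k=K(n);print(n,k[:3],k[3].round(3).tolist())
a=snap('scene','s1.png');b=snap('side','d1.png')
s=ctrl.get_state();print(s['time'],s['position'],s['tool_rot'],R.from_rotvec(s['tool_rot']).as_matrix().round(3).tolist(),s['ft_force'],s['grip_width'])
cv2.imwrite('pics/c1.png',np.vstack([a,b])[:,:,::-1])
E
```

```text
scene (np.float64(367.8436464119056), 259.8738516303675, 193.02232363080418) [[-0.557, -0.395, 0.731, -0.02], [-0.83, 0.262, -0.492, 0.505], [0.003, -0.881, -0.473, 0.518], [0.0, 0.0, 0.0, 1.0]]
side (np.float64(473.403472678509), 259.84018546303565, 186.40759287321058) [[0.806, -0.441, 0.394, 0.22], [-0.591, -0.601, 0.538, -0.458], [-0.0, -0.667, -0.745, 0.806], [0.0, 0.0, 0.0, 1.0]]
wrist (np.float64(272.56493270659576), 256.5663260933094, 193.2125553157623) [[0.383, 0.886, 0.261, 0.177], [0.924, -0.367, -0.11, 0.63], [-0.002, 0.284, -0.959, 0.384], [0.0, 0.0, 0.0, 1.0]]
0.1 [0.24804903 0.6002691  0.22157404] [-0.91698863  1.37088116  0.91529763] [[-0.001, -0.924, 0.382], [-0.002, 0.382, 0.924], [-1.0, -0.0, -0.002]] [ 0.46804339 -0.30184922  0.12077058] 1.0017392871787785
```

View pics/s1.png

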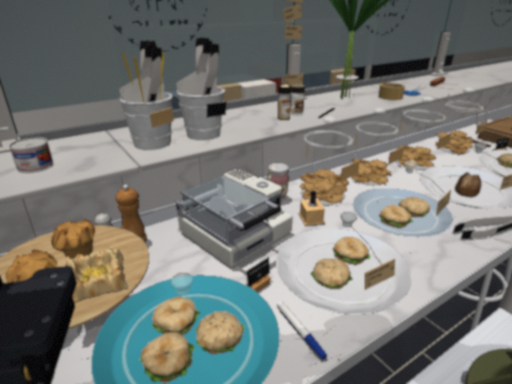

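View pics/d1.png

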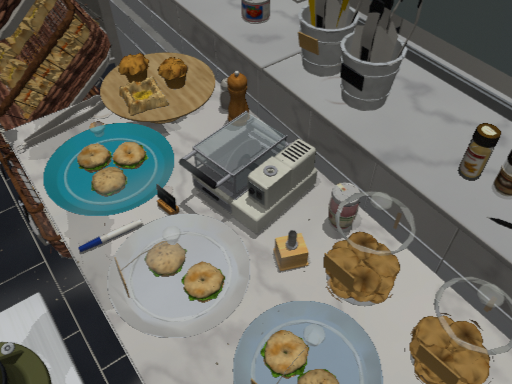

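The scene view shows the slicer near (235,215) and the pin rest near (312,208). In the side view, the pin grip is near (292,238), the rest near (291,255), the lock ring near (270,171), and the bar runs from about (183,155) to (235,190). I'll zoom in on both.

Run:
```python
import cv2,numpy as np
a=cv2.imread('pics/s1.png')[160:280,170:330];b=cv2.imread('pics/d1.png')[105:275,170:330]
a=cv2.resize(a,None,fx=3.5,fy=3.5,interpolation=2);b=cv2.resize(b,None,fx=3.5,fy=3.5,interpolation=2)
a=cv2.copyMakeBorder(a,0,3,0,0,0)
cv2.imwrite('pics/z1b.png',b);cv2.imwrite('pics/z1a.png',a)
```

```text
(no output)
```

View pics/z1b.png

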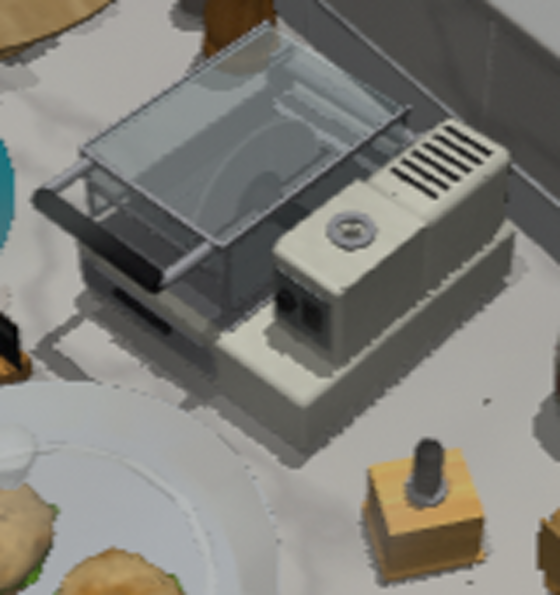

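View pics/z1a.png

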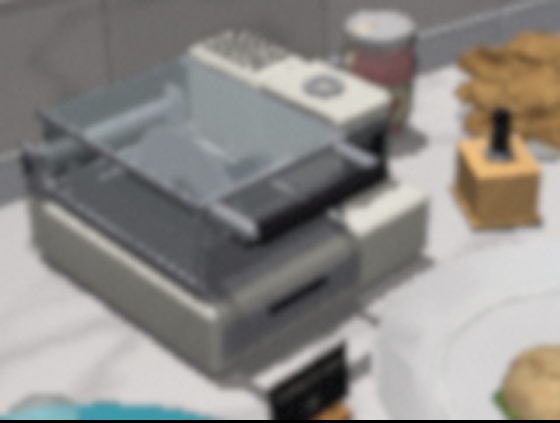

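Side crop: ring (351,230), grip (428,466), bar ends (42,200) and (153,280). Scene crop: ring (323,87), grip centre (500,132).

Run:
```python
from h import *
S=K('scene');D=K('side')
s=lambda x,y:(170+x/3.5,160+y/3.5)
d=lambda x,y:(170+x/3.5,105+y/3.5)
print('pin side',onz(D,*d(428,466),.066),'scene',onz(S,*s(500,132),.066),tri([S,D],[s(500,132),d(428,466)]))
print('ring',onz(D,*d(351,230),.122),onz(S,*s(323,87),.122),tri([S,D],[s(323,87),d(351,230)]))
b1=onz(D,*d(42,200),.118);b2=onz(D,*d(153,280),.118);print('bar',b1,b2,np.linalg.norm(b1-b2))
y=(b1-b2)/np.linalg.norm(b1-b2);x=np.array([y[1],-y[0],0]);print('yaw x',np.degrees(np.arctan2(x[1],x[0])))
bm=(b1+b2)/2
# rest top corners: side zoom (367,467)(460,450)(484,511)(386,527)
c=[onz(D,*d(*p),.044) for p in [(367,467),(460,450),(484,511),(386,527)]];print(np.round(c,3).tolist(),np.mean(c,0))
# base top corners at z=.053 : front-right (309,405), back-right(513,240)
e=[onz(D,*d(*p),.053) for p in [(309,405),(513,240)]];print(e,np.linalg.norm(e[0]-e[1]))
v=e[1]-e[0];print(np.degrees(np.arctan2(v[1],v[0])))
print('jar',onz(S,*s(378,28),.099))
```

```text
pin side [ 0.58344639 -0.06759943  0.066     ] scene [ 0.58220488 -0.06295557  0.066     ] (array([ 0.58505984, -0.06602527,  0.06345735]), [array([0.10196077, 0.09732803]), array([ 0.0728276 , -0.17190596])])
ring [0.62404256 0.05731653 0.122     ] [0.62182103 0.06567501 0.122     ] (array([0.62739449, 0.06122305, 0.11771987]), [array([0.21943092, 0.24610656]), array([ 0.12355951, -0.37249974])])
bar [0.49543491 0.18650385 0.118     ] [0.51383286 0.09496874 0.118     ] 0.09336573595063662
yaw x 11.364648707481159
[[0.566, -0.036, 0.044], [0.616, -0.058, 0.044], [0.6, -0.098, 0.044], [0.55, -0.074, 0.044]] [ 0.5830565 -0.0665675  0.044    ]
[array([0.56168765, 0.01290602, 0.053     ]), array([0.74121959, 0.04249497, 0.053     ])] 0.18195390801022315
9.358877108932912
jar [ 0.71982153 -0.05341992  0.099     ]
```

```bash
cat >> h.py <<'E'
def rel(p,yaw,tilt=0):
    "shift (mm) and turn (deg) from measured pose to TCP p, tool down, jaws at yaw deg"
    s=ctrl.get_state();M=R.from_rotvec(s['tool_rot']);c,n=np.cos(np.radians(yaw)),np.sin(np.radians(yaw))
    T=R.from_matrix(np.array([[0,-n,c],[0,c,n],[-1,0,0]]))
    if tilt: T=R.from_rotvec(np.radians(tilt)*np.array([-n,c,0]))*T
    print('t',round(s['time'],2),'pos',np.round(s['position'],4),'F',np.round(s['ft_force'],1),'w',round(s['grip_width']*87,1))
    print('turn',np.degrees((M.inv()*T).as_rotvec()).round(1),'shift',(M.inv().apply(np.array(p)-s['position'])*1000).round(1))
E
python3 -c "
from h import *
rel([.583,-.066,.17],11)"
```

```text
t 0.1 pos [0.248  0.6003 0.2216] F [ 0.5 -0.3  0.1] w 87.2
turn [56.6 -0.1  0.1] shift [  52.5 -564.  -487.8]
```

Call:
servo_tool([
  [[10,0,0,0,-45,-39,87],[20,0,0,0,-90,-78,87],[30,0,0,0,-136,-117,87],[40,0,0,0,-181,-156,87],[50,0,0,0,-226,-195,87]],
], newtons=30)

```text
time: 0.72
position: [0.3832, 0.3322, 0.2223]
tool_rot: [-0.236, 1.558, 0.236]
ft_force: [1.0, 0.5, 0.8]
grip_width: 1.001
```

```bash
python3 -c "
from h import *
rel([.583,-.066,.17],11)"
```

```text
t 0.72 pos [0.3832 0.3322 0.2223] F [1.  0.5 0.8] w 87.0
turn [ 6.2 -0.   0. ] shift [  52.3 -439.5   73. ]
```

Call:
servo_tool([
  [[2,0,0,0,-58,10,87],[4,0,0,0,-116,20,87],[6,0,0,0,-174,29,87],[6,0,0,0,-232,39,87],[6,0,0,0,-290,48,87]],
])

```text
time: 1.35
position: [0.5163, 0.0705, 0.2224]
tool_rot: [-0.158, 1.565, 0.159]
ft_force: [0.7, 1.2, -0.5]
grip_width: 1.001
```

```bash
python3 -c "
from h import *
rel([.583,-.066,.17],11)"
```

```text
t 1.35 pos [0.5163 0.0705 0.2224] F [ 0.7  1.2 -0.5] w 87.1
turn [ 0.6  0.  -0. ] shift [  52.4 -147.1   38. ]
```

Call:
servo_tool([
  [[0,0,0,0,-50,15,87],[0,0,0,20,-100,28,87],[0,0,0,50,-145,38,87],[0,0,0,50,-145,38,60],[0,0,0,50,-145,38,50]],
])

```text
time: 1.98
position: [0.5819, -0.0614, 0.1723]
tool_rot: [-0.158, 1.566, 0.159]
ft_force: [-0.6, 1.1, -1.1]
grip_width: 0.855
```

```bash
python3 -c "
from h import *
rel([.583,-.066,.054],11)
k=K('wrist');im=snap('wrist','w1.png');print(proj(k,[.583,-.066,.083]),proj(k,[.624,.06,.122]))
np.save('kw1.npy',k[3])
cv2.imwrite('pics/w1z.png',cv2.resize(im[:,:,::-1],None,fx=1.5,fy=1.5,interpolation=2))"
```

```text
t 1.98 pos [ 0.5819 -0.0614  0.1723] F [-0.6  1.1 -1.1] w 74.4
turn [ 0.6 -0.  -0. ] shift [118.3  -4.8   0.3]
[255.80199706 200.88910284] [346.90942674  64.23850838]
```

View pics/w1z.png

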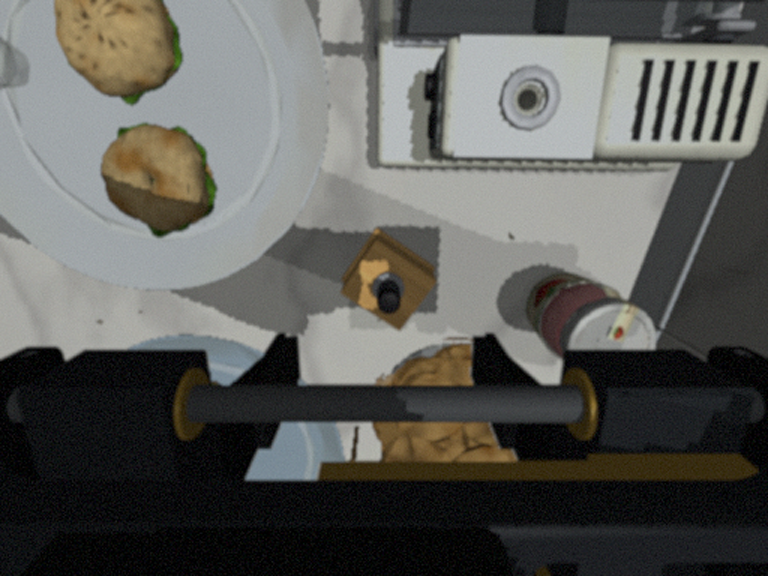

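Wrist view: grip top at about (389,297)/1.5, the lock ring's dark hole at (530,97)/1.5, and the jar lid at (610,340)/1.5. I'll refine these with blob masks.

Run:
```python
from h import *
f,cx,cy,_=K('wrist');k=(f,cx,cy,np.load('kw1.npy'))
im=cv2.imread('pics/w1.png');g=cv2.cvtColor(im,cv2.COLOR_BGR2GRAY)
# grip: dark blob
def blob(x0,x1,y0,y1,t):
    m=(g[y0:y1,x0:x1]<t).astype(np.uint8);n,l,s,c=cv2.connectedComponentsWithStats(m)
    for i in range(1,n):
        if s[i][4]>15: print(s[i]+np.array([x0,y0,0,0,0]),c[i]+[x0,y0])
blob(245,275,178,215,45)
cir=cv2.HoughCircles(cv2.resize(g[40:90,325:385],None,fx=4,fy=4,interpolation=2),cv2.HOUGH_GRADIENT,1.5,40,param1=120,param2=30,minRadius=30,maxRadius=95)
c=None if cir is None else cir[0]/4+np.array([325,40,0]);print(c)
for uv in [(259.3,196.5),(259.3,198)]: print('griptop',uv,onz(k,*uv,.083))
for uv in [(353.3,64.7)]: print('ring',onz(k,*uv,.122))
a,b=[onz(k,u/1.5,v/1.5,.118) for u,v in [(452,35),(742,44)]]
e=[onz(k,u/1.5,v/1.5,.053) for u,v in [(381,165),(680,173)]]
for p,q in [(a,b),e]: d=q-p;print('yaw',np.degrees(np.arctan2(d[1],d[0])),np.linalg.norm(d))
```

```text
[251 187  16  22 279] [258.73476703 197.53405018]
[[350.3125      68.6875      17.92499924]]
griptop (259.3, 196.5) [ 0.58542775 -0.06095495  0.083     ]
griptop (259.3, 198) [ 0.58573472 -0.06244289  0.083     ]
ring [0.62856155 0.06061931 0.122     ]
yaw 9.921496666961815 0.13633861553789878
yaw 10.027904273201788 0.19813635184202696
```

```bash
python3 -c "
from h import *
rel([.585,-.065,.055],10)"
```

```text
t 2.02 pos [ 0.5822 -0.0607  0.1729] F [-0.5  0.7  1.1] w 70.3
turn [ 1.6  0.  -0.1] shift [117.9  -4.9   1.8]
```

Call:
servo_tool([
  [[1.6,0,0,20,-5,2,45],[1.6,0,0,50,-5,2,40],[1.6,0,0,80,-5,2,40],[1.6,0,0,100,-5,2,40],[1.6,0,0,117,-5,2,40]],
])

```text
time: 2.65
position: [0.5851, -0.0662, 0.0544]
tool_rot: [-0.137, 1.567, 0.137]
ft_force: [0.0, -0.8, 1.4]
grip_width: 0.465
```

```bash
python3 -c "
from h import *
rel([.585,-.065,.055],10)
k=K('wrist');im=snap('wrist','w2.png')
c=im[130:384,130:390,::-1]
cv2.imwrite('pics/w2z.png',cv2.resize(c,None,fx=2,fy=2,interpolation=2))"
```

```text
t 2.65 pos [ 0.5851 -0.0662  0.0544] F [ 0.  -0.8  1.4] w 40.4
turn [-0. -0. -0.] shift [-0.6  1.2  0.2]
```

View pics/w2z.png

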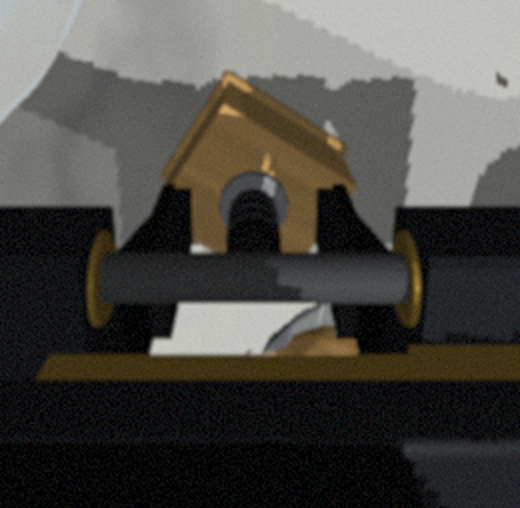

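The pin stands centred between the fingers (x≈253, finger edges at 190 and 317). Closing now.

Call:
servo_tool([
  [[0,0,0,0,1,0,20],[0,0,0,0,1,0,5],[0,0,0,0,1,0,5],[0,0,0,0,1,0,5],[0,0,0,0,1,0,5]],
], newtons=35)

```text
time: 3.32
position: [0.5856, -0.0658, 0.0564]
tool_rot: [-0.136, 1.565, 0.136]
ft_force: [-0.5, -0.0, 4.5]
grip_width: 0.174
```

Call:
servo_tool([
  [[0,0,0,-20,0,0,5],[0,0,0,-50,0,0,5],[0,0,0,-90,0,0,5],[0,0,0,-125,0,0,5],[0,0,0,-125,0,0,5]],
])

```text
time: 3.95
position: [0.5869, -0.0662, 0.1847]
tool_rot: [-0.136, 1.56, 0.136]
ft_force: [0.4, 0.6, -1.3]
grip_width: 0.173
```

```bash
python3 -c "
from h import *
rel([.6285,.0605,.18],10)"
```

```text
t 3.95 pos [ 0.5869 -0.0662  0.1847] F [ 0.4  0.6 -1.3] w 15.1
turn [-0.1  0.4  0. ] shift [  5.  117.7  62.8]
```

Call:
servo_tool([
  [[0,0.4,0,-5,30,15,5],[0,0.4,0,-5,70,37,5],[0,0.4,0,-5,100,53,5],[0,0.4,0,-3,117,63,5],[0,0.4,0,-3,117,63,5]],
])

```text
time: 4.58
position: [0.6263, 0.0615, 0.1825]
tool_rot: [-0.139, 1.575, 0.138]
ft_force: [0.2, -0.6, -1.1]
grip_width: 0.174
```

```bash
python3 -c "
from h import *
rel([.6285,.0605,.18],10)
w=snap('wrist','w3.png');d=snap('side','d3.png');s=snap('scene','s3.png')
D=K('side');S=K('scene');
for z in (.142,.122): print(proj(D,[.6285,.0605,z]),proj(S,[.6285,.0605,z]))
rs=lambda a,h:cv2.resize(a,(int(a.shape[1]*h/a.shape[0]),h),interpolation=2)
cv2.imwrite('pics/m3.png',np.hstack([rs(w[40:290,160:360],400),rs(d[130:210,235:305],400)])[:,:,::-1])"
```

```text
t 4.58 pos [0.6263 0.0615 0.1825] F [ 0.2 -0.6 -1.1] w 15.2
turn [ 0.1 -0.5  0. ] shift [ 2.5 -1.4  2. ]
[271.2768503  161.80617964] [262.55790439 175.70912942]
[271.10083543 168.83966158] [262.50613383 183.25834219]
```

View pics/m3.png

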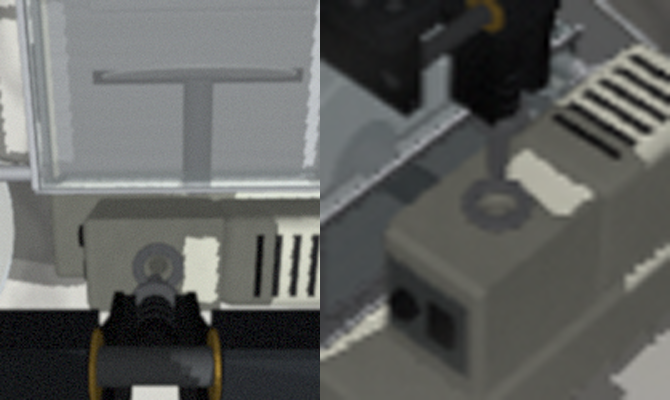

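The shank hangs just over the ring: side crop tip at (499,180), ring (497,203); wrist crop ring (157,267), collar (155,293). I'll take a closer look to get the offset.

```bash
python3 -c "
from h import *
w=cv2.imread('pics/w3.png');d=cv2.imread('pics/d3.png')
a=cv2.resize(w[190:250,235:283],(448,560),interpolation=cv2.INTER_CUBIC)
b=cv2.resize(d[148:188,256:280],(336,560),interpolation=cv2.INTER_CUBIC)
cv2.imwrite('pics/m4.png',cv2.convertScaleAbs(np.hstack([a,b]),alpha=1.5))"
```

```text
(no output)
```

View pics/m4.png

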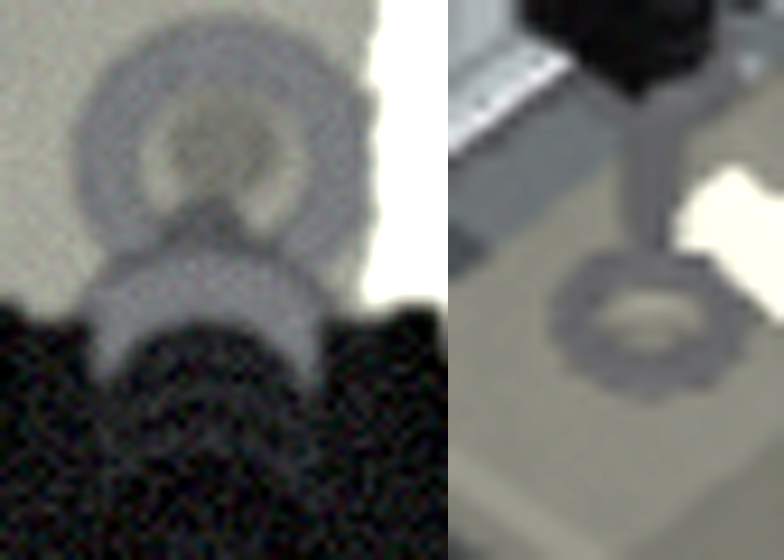

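Aligned within about 1 mm. The hole is roughly +1 mm along the jaw axis, and the ring and chamfer will take that up. Lowering while watching the force.

Call:
servo_tool([
  [[0,-0.3,0,3,0.4,1,5],[0,-0.3,0,10,0.4,1,5],[0,-0.3,0,16,0.4,1,5],[0,-0.3,0,22,0.4,1,5],[0,-0.3,0,26,0.4,1,5]],
])

```text
time: 5.35
position: [0.6273, 0.061, 0.1569]
tool_rot: [-0.137, 1.569, 0.136]
ft_force: [-0.6, 0.3, 0.1]
grip_width: 0.171
```

Call:
servo_tool([
  [[0,0,0,4,0,0,5],[0,0,0,8,0,0,5],[0,0,0,12,0,0,5],[0,0,0,16,0,0,5],[0,0,0,19,0,0,5]],
])

```text
time: 5.98
position: [0.6274, 0.0609, 0.1383]
tool_rot: [-0.136, 1.568, 0.136]
ft_force: [-0.3, 0.5, -1.4]
grip_width: 0.176
```

Call:
servo_tool([
  [[0,0,0,2,0,0,5],[0,0,0,4,0,0,5],[0,0,0,6,0,0,5],[0,0,0,7,0,0,5],[0,0,0,7,0,0,5]],
])

```text
time: 6.6
position: [0.6277, 0.0609, 0.1344]
tool_rot: [-0.136, 1.567, 0.137]
ft_force: [-5.2, -0.7, 12.6]
grip_width: 0.171
```

It stopped at z=0.1344 with 12.6 N, which is the height predicted for the collar on the ring. Releasing and lifting.

Call:
servo_tool([
  [[0,0,0,-2,0,0,5],[0,0,0,-2,0,0,40],[0,0,0,-2,0,0,40],[0,0,0,-2,0,0,40],[0,0,0,-20,0,0,40]],
])

```text
time: 7.22
position: [0.6263, 0.0609, 0.1505]
tool_rot: [-0.137, 1.572, 0.136]
ft_force: [0.1, 0.2, 0.6]
grip_width: 0.443
```

Call:
servo_tool([
  [[0,0,0,-40,0,0,40],[0,0,0,-80,0,0,40],[0,0,0,-85,20,-40,40],[0,0,0,-85,40,-90,40],[0,0,0,-85,50,-120,40]],
])

```text
time: 7.85
position: [0.4992, 0.0901, 0.2382]
tool_rot: [-0.136, 1.567, 0.138]
ft_force: [-0.4, 0.4, -0.1]
grip_width: 0.457
```

```bash
python3 -c "
from h import *
rel([.505,.141,.2],10)
np.save('kw5.npy',K('wrist')[3])
w=snap('wrist','w5.png');d=snap('side','d5.png')
w=cv2.resize(w,(600,450),interpolation=2); d=cv2.resize(d[110:200,170:320],(600,360)[:2],interpolation=2)[:, :]
cv2.imwrite('pics/m5.png',cv2.resize(np.vstack([w[:,:],d]),None,fx=.74,fy=.74)[:,:,::-1]);cv2.imwrite('pics/d5z.png',d[:,:,::-1])"
```

```text
t 7.85 pos [0.4992 0.0901 0.2382] F [-0.4  0.4 -0.1] w 39.7
turn [ 0.  -0.  -0.1] shift [38.2 49.1 14.6]
```

View pics/m5.png

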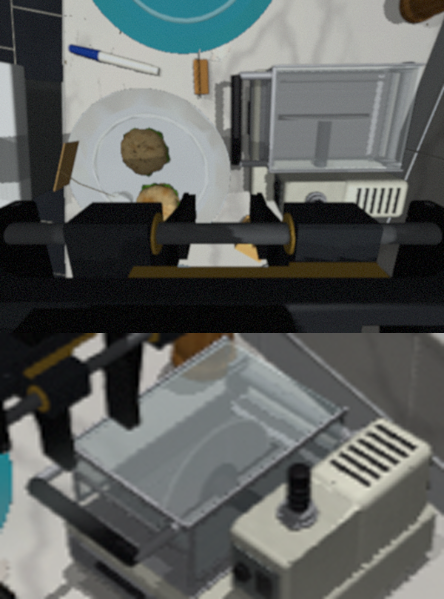

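The pin stands upright with its collar on the ring. The wrist view shows the bar as a dark vertical strip at about u=236/0.867=272, v from 87 to 190.

Run:
```python
from h import *
f,cx,cy,_=K('wrist');k=(f,cx,cy,np.load('kw5.npy'))
g=cv2.cvtColor(cv2.imread('pics/w5.png'),cv2.COLOR_BGR2GRAY)
m=(g[75:205,255:290]<45).astype(np.uint8);n,l,s,c=cv2.connectedComponentsWithStats(m)
for i in range(1,n):
    if s[i][4]>100:
        print(s[i]+np.array([255,75,0,0,0]),c[i]+[255,75])
        r=cv2.minAreaRect(np.argwhere(l==i)[:,::-1].astype(np.float32)+np.float32([255,75]));B=cv2.boxPoints(r);print(r)
        P=np.array([onz(k,*b,.118) for b in B]);print(P.round(4).tolist(),P.mean(0))
        for i in range(2):print(np.linalg.norm(P[i+1]-P[i]))
```

```text
[ 266   88   13  103 1028] [272.06712062 140.32101167]
((271.8848571777344, 138.9767608642578), (11.21910285949707, 102.01582336425781), 0.6295985579490662)
[[0.5103, 0.0898, 0.118], [0.4926, 0.1911, 0.118], [0.5034, 0.1929, 0.118], [0.5222, 0.0917, 0.118]] [0.50711409 0.14139555 0.118     ]
0.10287800777936758
0.010895744533032025
```

Call:
servo_tool([
  [[0,0,0,0,35,10,30],[0,0,0,30,49,16.5,28],[0,0,0,75,49,16.5,28],[0,0,0,110,49,16.5,28],[0,0,0,133,49,16.5,28]],
])

```text
time: 8.57
position: [0.5089, 0.14, 0.1028]
tool_rot: [-0.137, 1.569, 0.135]
ft_force: [-0.0, -0.9, 0.4]
grip_width: 0.324
```

```bash
python3 -c "
from h import *
rel([.507,.1414,.105],10)
w=snap('wrist','w6.png')
cv2.imwrite('pics/w6z.png',cv2.resize(w[100:330,150:380,::-1],None,fx=2,fy=2,interpolation=2))"
```

```text
t 8.57 pos [0.5089 0.14   0.1028] F [-0.  -0.9  0.4] w 28.2
turn [-0.1 -0.1  0. ] shift [-2.2  1.7 -1.6]
```

View pics/w6z.png

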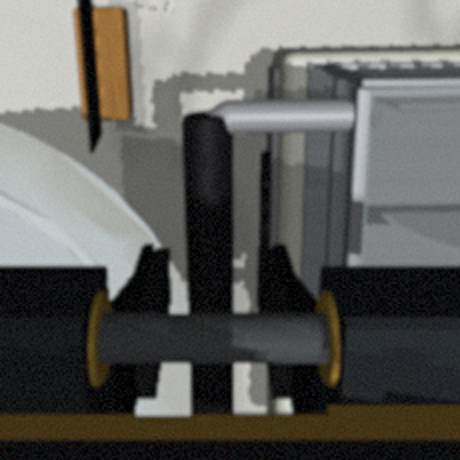

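The bar is between the fingers (bar x≈209, fingers 168–260) and the gap to the hood is free. Closing, then raising along the arc.

Call:
servo_tool([
  [[0,0,0,0,0,-1.5,10],[0,0,0,0,0,-1.5,5],[0,0,0,0,0,-1.5,5],[0,0,0,0,0,-1.5,5],[0,0,0,0,0,-1.5,5]],
], newtons=50)

```text
time: 9.25
position: [0.5077, 0.1404, 0.1046]
tool_rot: [-0.136, 1.566, 0.137]
ft_force: [-0.0, -1.0, 3.6]
grip_width: 0.145
```

Call:
servo_tool([
  [[0,0,0,-16.8,0,3.7,5],[0,0,0,-33.3,0,8.6,5],[0,0,0,-49.4,0,14.9,5],[0,0,0,-64.9,0,22.3,5],[0,0,0,-79.8,0,31,5]],
])

```text
time: 9.88
position: [0.5358, 0.1456, 0.1839]
tool_rot: [-0.137, 1.573, 0.136]
ft_force: [-4.0, -0.1, -3.0]
grip_width: 0.142
```

Call:
servo_tool([
  [[0,0,0,-14.1,0,9.8,5],[0,0,0,-27.5,0,20.7,5],[0,0,0,-39.9,0,32.6,5],[0,0,0,-51.4,0,45.4,5],[0,0,0,-61.8,0,59.1,5]],
])

```text
time: 10.5
position: [0.5909, 0.156, 0.2479]
tool_rot: [-0.137, 1.58, 0.139]
ft_force: [-16.1, -2.8, 12.3]
grip_width: 0.152
```

Call:
servo_tool([
  [[0,0,0,0,0,0,5],[0,0,0,0,0,0,5]],
])

```text
time: 10.75
position: [0.5918, 0.1562, 0.2488]
tool_rot: [-0.136, 1.577, 0.139]
ft_force: [-14.6, -2.2, 15.0]
grip_width: 0.145
```

```bash
python3 -c "
from h import *
rel([.507,.1414,.105],10)
s=ctrl.get_state();p=np.array(s['position'])-[.5077,.1404,.1046]
sx=p@[np.cos(np.radians(10)),np.sin(np.radians(10)),0];print(sx,p[2],np.degrees(np.arctan2(p[2]+.038,.216-sx))-9.98)
d=snap('side','d7.png');w=snap('scene','s7.png')
d=cv2.resize(d[60:220,150:330],(450,400),interpolation=2);w=cv2.resize(w[110:290,160:320],(356,400),interpolation=2)
cv2.imwrite('pics/m7.png',cv2.resize(np.hstack([d,w]),None,fx=.98,fy=.98)[:,:,::-1])"
```

```text
t 10.75 pos [0.5918 0.1562 0.2488] F [-14.6  -2.2  15. ] w 12.6
turn [ 0.  -0.6 -0.2] shift [144.7  -0.3 -84.6]
0.08557039591720438 0.14418986797296504 44.42114986336205
```

View pics/m7.png

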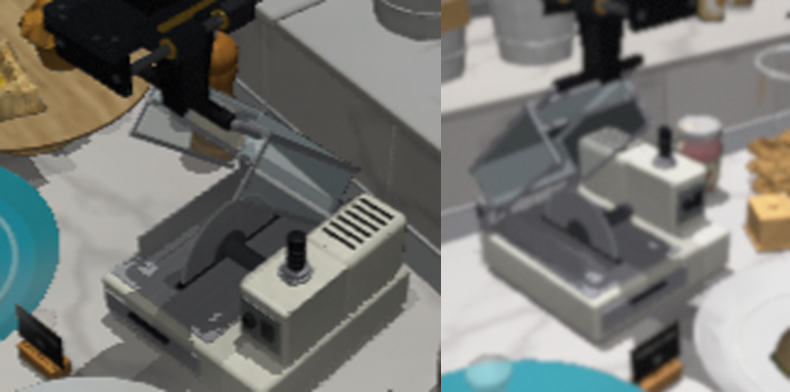

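The guard is half open, the pin is still home, and the stand and jar have not moved. The arm-based angle is about 44.4°, but there is a 20 N outward radial strain. I'll relieve it by moving outward a little, then check the angle by vision.

Call:
servo_tool([
  [[0,0,0,-1.6,0,-1.2,5],[0,0,0,-3.3,0,-2.4,5],[0,0,0,-3.3,0,-2.4,5]],
])

```text
time: 11.22
position: [0.5918, 0.1562, 0.2489]
tool_rot: [-0.137, 1.572, 0.138]
ft_force: [-5.2, 0.3, 0.9]
grip_width: 0.144
```

```bash
python3 -c "
from h import *
rel([.507,.1414,.105],10)
s=ctrl.get_state();p=np.array(s['position'])-[.5077,.1404,.1046]
sx=p@[np.cos(np.radians(10)),np.sin(np.radians(10)),0];print(sx,p[2],np.degrees(np.arctan2(p[2]+.038,.216-sx))-9.98)
d=snap('side','d8.png');w=snap('scene','s8.png')
d=cv2.resize(d[85:145,195:300],None,fx=6,fy=6,interpolation=2);w=cv2.resize(w[135:215,165:270],None,fx=6,fy=6,interpolation=2)[:,:630]
# predicted bar ends at 45 deg
for th in (40,45,50):
  a=np.radians(th+9.98);X=np.array([.985,.174,0]);Y=np.array([-.174,.985,0]);b=np.array([.507,.1414,.118])
  q=b+X*(.216-.2193*np.cos(a))+[0,0,.2193*np.sin(a)-.038]
  for e in (.052,-.052): print(th,((proj(K('side'),q+Y*e)-[195,85])*6).round(0),((proj(K('scene'),q+Y*e)-[165,135])*6).round(0)+[0,364])
cv2.imwrite('pics/m8.png',cv2.resize(np.vstack([d,np.zeros((4,630,3),np.uint8),w]),None,fx=.7,fy=.7,interpolation=3)[:,:,::-1])"
```

```text
t 11.22 pos [0.5918 0.1562 0.2489] F [-5.2  0.3  0.9] w 12.5
turn [ 0.  -0.3 -0.1] shift [144.4  -0.  -85.3]
0.08559657828038597 0.1443299552300848 44.447434286239485
40 [50. 43.] [313. 482.]
40 [278. 188.] [548. 403.]
45 [82. -7.] [281. 435.]
45 [312. 135.] [519. 361.]
50 [117. -56.] [249. 392.]
50 [349.  84.] [487. 322.]
```

View pics/m8.png

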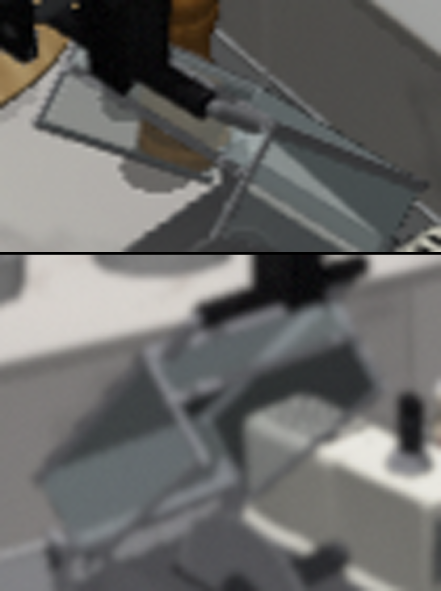

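The strain is gone (about 5 N left). The bar ends seen in both views, right end at (303,154) in the side crop and left end at (286,446) in the scene crop, fit about 44°, in agreement with the arm reading. One steady check, then I hand in.

Call:
servo_tool([
  [[0,0,0,0,0,0,5],[0,0,0,0,0,0,5],[0,0,0,0,0,0,5],[0,0,0,0,0,0,5],[0,0,0,0,0,0,5]],
])

```text
time: 11.95
position: [0.5918, 0.1562, 0.2489]
tool_rot: [-0.137, 1.572, 0.138]
ft_force: [-6.6, -0.1, 0.4]
grip_width: 0.15
```

```bash
python3 -c "
from h import *
rel([.507,.1414,.105],10)
print(close_job())"
```

```text
t 11.95 pos [0.5918 0.1562 0.2489] F [-6.6 -0.1  0.4] w 13.0
turn [ 0.  -0.3 -0.1] shift [144.4  -0.  -85.3]
the job is handed in; nothing more can be done
None
```

The blade-lock pin is fully home in the lock hole. The guard is held about 44° open, and the job was handed in at 12 s of the 54 s allowed.

- **Pin:** It went in before the guard was touched. It stopped at the height predicted for the collar resting on the ring, with a 12.6 N push, and pictures taken afterwards show it upright.
- **Guard:** The arm reading gives 44.4°, and the bar ends seen in the two fixed cameras give about 44°. The arm's position did not change over the last 0.7 s before hand-in, with about 6 N at the wrist.
- **Strain on the way up:** At the top of the lift the wrist force rose to about 20 N, away from the hinge. The hand was about 5 mm outside the planned arc, and I did not find out why. Moving the commanded pose out 4 mm relieved it and the angle did not change.
- **Jam jar and price stand:** I did not touch them, and in the last pictures they look unmoved; I did not measure their positions.

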